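# Refit the filter cover of a bench fume extractor

## Robot

A 6-joint arm with a two-finger parallel gripper is mounted at the origin on the work surface. World frame = base frame: x ahead of the robot, y to its left, z up, the work surface at z = 0. Lengths are in mm, angles in rad, forces in N, time in s.
With the tool pointing down it reaches from about 350 to 1000 mm from the base axis. Payload 7.1 kg.
Tool frame: the origin (TCP) lies midway between the tips of the shut fingers; the grasp point (between the pads) lies 19 mm behind it; z points along the fingers, y is the line along which they close (so a half turn about z gives the same grasp; the last joint's range is limited). The gripper opens to 85 mm and grips with 20 to 120 N. Pads are 22 mm wide; open, the fingers measure 114 mm over their backs; the gripper's body (76 mm by 85 mm) begins 54 mm behind the grasp point. The pads swing forward as they close: fully open they stand 13 mm farther back than shut.
Start: joints at [-1.311, 0.423, 1.63, -0, 1.089, -0.019], TCP at [172.02, -600.844, 197.019] pointing down, gripper open.
Joint ranges: [-3, 3], [-0.9, 2.11], [0.09, 2.58], [-1.31, 4.45], [0.11, 2.69], [-2.54, 2.54]. Speed limits (rad/s): [2.39, 2.39, 3.01, 3.14, 3.14, 3.14].

## Interface

Orientations are given as a rotation vector (axis times angle).
In Python, from workcell import ctrl gives the robot as it stands.
- The arm moves only by the shell command python3 -m pendant 'ROWS'. ROWS is JSON, a list of rows, each an object with "delta_pos": the shift along the tool's x, y, z in mm, a list of three; "twist": the turn, a rotation vector about the tool's x, y, z in units of 5 degrees (1.0 is 5 degrees), a list of three; "grip": the opening, from -1 (shut) to 1 (fully open). In form: [{"delta_pos": [dx, dy, dz], "twist": [rx, ry, rz], "grip": grip}, ...]. A call has exactly 10 rows; each row shifts and turns the commanded pose from where the row before left it, along the tool's axes as they then stand; what a row does not reach is not made up. A row lasts 1/12 s, in which the tool goes at most 41.7 mm and 7.16 degrees, less where a joint would pass 70% of its speed; a pose out of reach is approached as far as the arm can. A call with a gripper value outside its range is refused whole. The fingers move at their own pace and stop on an object; the grip force is fixed at half the most. Time passes only in rows, so rows that do not move let the fingers close, or fill a call up. It gives the time, the measured TCP pose, the force, the opening and the grip force at its end, in the units of the state.
- ctrl.get_obs(): the state, without advancing time (a new reading comes with each control period).
- ctrl.read_camera(name): name is "scene" or "top"; returns (picture, depth): 480x640x3 uint8, red, green, blue; 480x640 float32, mm along the optical axis (not along the pixel's ray), 0 where there is no reading.
- ctrl.camera_info(name): a dict with "fx", "fy", "cx", "cy" (pixels), "rvec" (rotation vector, rad) and "tvec" (3), from world to camera coordinates, as OpenCV has them. Camera axes: x right, y down, z forward; pixel columns grow to the right and rows downward; lengths in mm; the calibration is good to about 2 mm. A picture is of the moment at which its call begins. camera_info takes no time and is no camera call.
- ctrl.finish_job(): hands the job in; it is judged then, once.
Trained networks look in the newest picture that a camera, given by its name, has taken for a name from the list of things; names that differ only in an ending like _2 or _b are one class to them, and where a whole thing is asked for, a point or a joint stands for the part that bears it (a point fixed in the world has none). Each returns a list of dicts, best first, with "score" (0 to 1); they miss things now and then, are a little off and sometimes report something else, mostly with a low value. They report only what shows in the picture. A call takes as long as a camera call.
- ctrl.trace(camera, thing): "mask" (480x640 bool, what is visible of it) and "location" ([column, row] in pixels, amid what is visible of it).
- ctrl.landmark_of(camera, thing): "location" ([column, row] in pixels: a listed point, or the origin of a listed thing).
The state is a dict: "time_s": time; "joints": joint angles; "qd": joint speeds; "tau": joint torques, N m; "tcp_pos": TCP position; "ee_rot": TCP orientation; "wrist_force": force on the tool from outside, world axes, zero at the start; "torque": the same for the moment, N m; "gripper_width": finger opening in mm; "grasp_force": force on a finger pad.
Only numpy, scipy, OpenCV 4.12 (cv2) and the standard library are available. Lean on these libraries where they do the work, as an engineer would, in place of code of your own. Each camera call takes 0.05 s, during which the arm holds its last target. There are 200 camera calls.

## Task

Refit the loose aluminium cover on the open grey filter housing: with the cover tilted, feel for the housing's ledge and hook the cover's lip under it, then swing the other end down and press it until it snaps in fully home under the roller catch. Let go of it, and leave the hammer, wire spool and bottle undisturbed.

Things in the scene. Friction and masses are not known exactly. Their poses are not given: they have to be found in the camera images.
- housing: Grey filter housing fixed on the bench, open on top, 90 mm high: a base 196 (x) x 144 (y) mm (filter inside, top 47 mm up; duct stub 60 mm out at its +y side) under a frame 242 x 172 mm. Origin at bench level, middle of the base's place for the cover; +x from the ledge end (nearer the robot) to the catch end, z up. The base gives this pose; the frame stands off it, see seat.
- seat (a point): Nominal seat of the cover, fixed to the housing's base (housing x = y = 0, z = 84), housing axes. The frame, with ledge, rails and catch, is bolted in slots: all of it stands up to 14 mm off nominal along housing x, either way, differently each time and not measured (y, z true); it stays put when pushed. Find it by touch on the ledge. Home: handle centre 32 mm above, axes parallel.
- ledge_nominal (a point): Where the middle of the ledge's lower free edge would be with the frame at nominal: housing x = -100, z = 84. The ledge is a strip 6 mm thick (top z = 90) across the frame at its -x end; under it a pocket 24 mm deep (x), empty down to z = 60. Frame's inner faces (nominal): y = +-73, x = 104 at the far wall; wall tops z = 90. Rails 12 mm wide on the sides, x = -60 to 104, top z = 84.
- cover_grip (a point): Centre of the handle bar on the loose aluminium cover (0.3 to 0.53 kg, balanced under the handle; lies flat on the bench at first). Cover axes: z out of its top, -x to the lip end, which begins roughly towards the robot. Dark steel bar 90 mm along y, 12 (x) x 14 mm high, posts at y = +-40; centre 28 mm above the plate's top, 38 mm above the cover's underside (the bench).
- cover_lip (a point): Middle of the lip's tip; cover axes; 118 mm to -x and 36 mm below the handle centre. The lip is 18 mm long (x), 116 wide, 4 thick; an upright stop face 100 mm to -x of the handle centre joins it to the plate and, as a bead 6 mm thick, stands 7 mm above the plate's top. Lip top is 6 mm below the plate's top (34 mm below the handle centre); 2 mm of play to the ledge when seated.
- cover_far (a point): Middle of the far edge (opposite the lip) of the cover's plate, on its top face; cover axes; 100 mm to +x and 28 mm below the handle centre. The plate is 200 (x) x 140 x 4 mm; 6 mm of room below it, and a rib 6 mm deep across it 40 mm inside this edge. Seated, it has 4 mm of play in all between ledge and far wall.
- catch (a joint): Sprung roller catch of the frame, in m: 0 = in, up to 0.011 pushed out (housing +x). Spring 10 N preload, 600 N/m. White free roller, 18 mm diameter, 44 mm long, at nominal x = 107, z = 98, 6 mm over the opening; its bracket x = 112 to 138, y = +-33, top z = 111. A hooked cover let go rests on it, far end about 25 mm up; 8 to 18 N down near the far edge presses it past.
- hammer: Hammer, 260 mm long, lying on the bench (bystander). Origin under its middle.
- spool: Wire spool, 100 mm diameter, 50 mm high, standing on its flange (bystander). Origin at the centre of its underside.
- bottle: White squat bottle, 66 mm diameter, 120 mm high, standing (bystander). Origin at the centre of its underside.

How it is judged:
By the outcome, as a careful person would: the job done as asked, in the order asked, and still so for the second after the job is handed in, with the robot touching nothing.
It also fails if it takes over 48 s, if anything falls off the work surface, if the arm or the gripper's body presses on something with over 40 N, if the wrist force passes 120 N, or if a joint passes its speed limit or range.

## Working session

There is one attempt and no reset: what is moved stays moved. The work goes in short steps, Python scripts to look and compute and a shell command to move; the robot and the scene stay as the last step left them, time stands still between calls to the robot, and variables do not carry over. Pictures are saved under pics/ and viewed, at most 10 in all, crops included, and the job is handed in when it is done.

```bash
mkdir -p pics
cat > h.py <<'E'
import numpy as np, cv2
from workcell import ctrl
from scipy.spatial.transform import Rotation as R
def cam(n):
    i=ctrl.camera_info(n); return i,R.from_rotvec(i["rvec"]).as_matrix(),np.array(i["tvec"])
def ray(n,px):
    i,M,t=cam(n); d=np.array([(px[0]-i["cx"])/i["fx"],(px[1]-i["cy"])/i["fy"],1.]); return -M.T@t, M.T@d
def atz(n,px,z):
    o,d=ray(n,px); return o+d*(z-o[2])/d[2]
def cloud(n,D):
    i,M,t=cam(n); v,u=np.mgrid[:480,:640]
    P=np.stack([(u-i["cx"])/i["fx"]*D,(v-i["cy"])/i["fy"]*D,D],-1); return (P-t)@M
def save(a,f): cv2.imwrite(f,a[...,::-1])
E
python3 - <<'E'
from h import *
for n in("top","scene"):
    p,D=ctrl.read_camera(n); save(p,f"pics/{n}0.png"); np.save(n+"D.npy",D); C=cloud(n,D)
    print(n,"cam at",ray(n,(0,0))[0].round())
    for t in ["housing","seat","ledge_nominal","cover_grip","cover_lip","cover_far","catch","hammer","spool","bottle"]:
        try:
            r=ctrl.landmark_of(n,t)
            for q in r[:2]:
                c,w=q["location"]; print(t,round(q["score"],2),np.round(q["location"],1),C[int(w),int(c)].round(1))
        except Exception as e: print(t,e)
print(ctrl.get_obs())
E
```

```text
top cam at [4.900e+02 1.000e+00 1.651e+03]
housing 0.58 [249.5 247.3] [571.6 183.5  52.3]
seat 0.51 [240.6 285. ] [470.6 202.4  92.2]
ledge_nominal 0.66 [243.1 285.1] [470.6 194.   96.5]
cover_grip 0.96 [402.5 240.9] [ 587.7 -230.5   39.5]
cover_grip 0.46 [508.4 299.1] [ 427.2 -500.9   80.9]
cover_lip 0.87 [395.4 284.9] [ 468.2 -215.    -4.5]
cover_far 0.97 [406.6 207.7] [ 681.4 -247.7    9.2]
catch it knows: bottle, cover_far, cover_grip, cover_lip, hammer, housing, ledge_nominal, seat, spool
hammer 0.96 [312.9 169.8] [788.1  12.7  20.7]
spool 0.89 [133.  316.1] [390.4 492.4  50.4]
bottle 0.6 [509.7 298.7] [ 430.1 -501.1   88.7]
scene cam at [1391. -364. 1353.]
housing 0.77 [363.4 238.2] [594.  190.7  38.9]
seat 0.58 [361.2 225.7] [547.1 207.4  43.3]
seat 0.34 [353.9 200. ] [470.7 213.1  84.9]
ledge_nominal 0.7 [352.2 200.9] [469.4 210.1  84.9]
cover_grip 0.74 [243.8 282.3] [ 594.4 -221.4   42.1]
cover_lip 0.66 [232.6 256.5] [ 461.3 -215.9   -0.5]
cover_far 0.72 [247.2 314. ] [ 682.7 -244.5    6.2]
cover_far 0.72 [353.6 200.1] [470.7 213.1  84.9]
catch it knows: bottle, cover_far, c
[... 259 characters left out ...]
me_s': 1.0, 'joints': array([-1.31100392e+00,  4.23093040e-01,  1.62987818e+00, -2.42303824e-05,
        1.08858747e+00, -1.90363125e-02]), 'qd': array([ 1.93533492e-03,  7.15200571e-04, -1.07465953e-03,  2.05057944e-05,
       -7.75960403e-05, -5.42438801e-05]), 'tau': array([-2.70108385e-04, -5.57350373e+01, -2.82148343e+01,  7.86427904e-05,
        7.34580390e-04, -1.34386300e-05]), 'tcp_pos': array([ 172.01517374, -600.86481488,  197.03200159]), 'ee_rot': array([ 3.11107311e+00,  4.36578148e-01, -2.70701785e-05]), 'wrist_force': array([ 0.50938977, -0.03397105, -0.45552593]), 'torque': array([-0.05826625, -0.07330708,  0.01269777]), 'grasp_force': 0.0, 'gripper_width': 85.57266619681451}
```

View pics/top0.png

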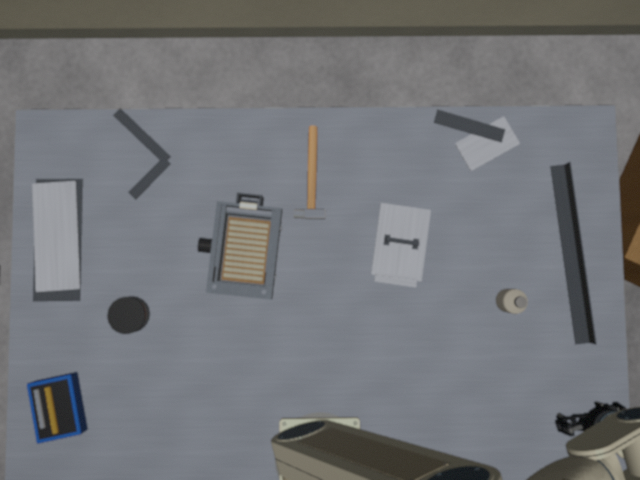

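View pics/scene0.png

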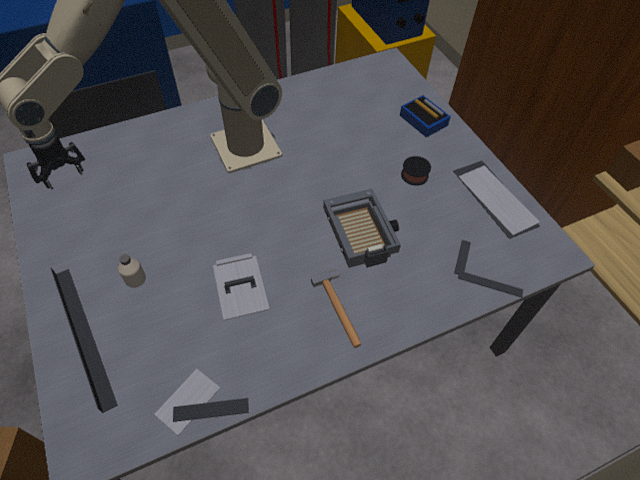

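The top view shows the housing around (245,250) with the catch at (249,203), pointing up in the picture, and the cover at (402,241) with its lip at the bottom (395,283). The bottle is at (512,300), the hammer at (312,170) and the spool at (128,315).

Run:
```python
from h import *
for n in("top","scene"):
    D=np.load(n+"D.npy"); C=cloud(n,D)
    def fit(c,r,z0,z1,name):
        m=(np.hypot(C[...,0]-c[0],C[...,1]-c[1])<r)&(C[...,2]>z0)&(C[...,2]<z1)&(D>0)
        mm=cv2.morphologyEx(m.astype(np.uint8),cv2.MORPH_OPEN,np.ones((2,2)))>0
        P=C[mm]; q=cv2.minAreaRect(P[:,:2].astype(np.float32)); print(n,name,mm.sum(),"c",np.round(q[0],1),"s",np.round(q[1],1),"a",round(q[2],2),"z",np.percentile(P[:,2],[10,50,90]).round(1)); return P
    fit((570,190),190,84,96,"frame top")
    fit((570,190),190,40,55,"filter")
    fit((570,190),200,100,118,"bracket")
    fit((585,-230),140,4,25,"plate")
    fit((585,-230),90,33,60,"bar")
    # table height
    m=(abs(C[...,0]-585)<60)&(abs(C[...,1]+60)<60)&(D>0);print("bench z",np.median(C[m][:,2]))
    for px in ([(402.5,240.9),38],[(395.4,284.9),2],[(406.6,207.7),10]) if n=="top" else ([(243.8,282.3),38],[(232.6,256.5),2],[(247.2,314),10]): print(atz(n,*px).round(1))
    # housing edges map
    t=ctrl.trace(n,"cover_grip") 
    for q in t[:1]:
        P=C[q["mask"]&(D>0)]; print("tr",q["score"],P.mean(0).round(1),cv2.minAreaRect(P[:,:2].astype(np.float32)))
```

```text
top frame top 1580 c [553.3 141.2] s [293.  246.4] a 83.25 z [80.  89.5 94.7]
top filter 2119 c [559.  158.1] s [327.2 172.9] a 83.6 z [38.7 44.3 49.7]
top bracket 220 c [688.8 177.5] s [65.5 38. ] a 82.0 z [ 88.5 104.6 111.8]
top plate 3488 c [ 549.7 -197.2] s [236.1 340.9] a 51.58 z [ 5.  10.9 16.7]
top bar 157 c [ 554.8 -135.9] s [ 46.2 300.3] a 16.7 z [13.4 44.6 50.9]
bench z 1.0397048523746975
[ 585.3 -232.    38. ]
[ 465.8 -215.2    2. ]
[ 679.3 -249.2   10. ]
scene frame top 1033 c [918.2  24.8] s [ 259.2 1195.5] a 62.79 z [81.1 88.9 93.4]
scene filter 1170 c [957.9  -3.6] s [ 208.1 1106.5] a 60.89 z [39.  43.6 49.2]
scene bracket 179 c [1005.5  -79.8] s [ 65.1 954.7] a 49.7 z [ 94.2 103.9 111.1]
scene plate 2392 c [ 930.9 -287.4] s [145.1 931.9] a 80.06 z [ 6.  10.6 15. ]
scene bar 161 c [ 586.7 -225.2] s [31.2 94.1] a 3.06 z [12.3 40.5 46.3]
bench z 0.18150406648679113
[ 593.9 -219.1   38. ]
[ 465.7 -215.     2. ]
[ 685.  -244.3   10. ]
tr 0.64 [ 584.3 -230.5   12.6] ((573.6023559570312, -227.72842407226562), (144.05209350585938, 227.0685272216797), 81.01422882080078)
```

Run:
```python
from h import *
im={n:ctrl.read_camera(n) for n in("top","scene")}
for n in im:
    p,D=im[n]; C=cloud(n,D)
    for thing,zr in (("housing",[(80,98),(36,54),(100,118)]),("cover_grip",[(4,17),(30,50)])):
        t=ctrl.trace(n,thing)
        if not t: print("none");continue
        m=t[0]["mask"]; k=np.ones((3,3),np.uint8)
        print(n,thing,t[0]["score"],m.sum())
        for z0,z1 in zr:
            s=(m&(C[...,2]>z0)&(C[...,2]<z1)&(D>0)); s=s&(cv2.filter2D(s.astype(np.float32),-1,np.ones((3,3)))>=5)
            P=C[s][:,:2].astype(np.float32)
            if len(P)<10: print("few");continue
            q=cv2.minAreaRect(P); print(z0,z1,len(P),np.round(q[0],1),np.round(q[1],1),round(q[2],2),"mean",P.mean(0).round(1))
        if thing=="housing" and n=="top":
            c,_=cv2.findContours(m.astype(np.uint8),0,2); c=max(c,key=cv2.contourArea)
            print(cv2.minAreaRect(c), cv2.approxPolyDP(c,4,True)[:,0].tolist())
        if n=="top":
            np.save("m_%s.npy"%thing,m)
p=im["top"][0]; a=cv2.resize(p[185:315,185:305],None,fx=4.6,fy=4.6,interpolation=cv2.INTER_CUBIC); save(a,"pics/h1.png")
```

```text
top housing 0.75 6505
80 98 2201 [569.6 192.7] [173.5 253.5] 83.38 mean [547.8 194.6]
36 54 2748 [569.4 229.4] [189.  173.4] 83.5 mean [565.5 199.1]
100 118 218 [690.2 178.2] [65.8 39.6] 82.33 mean [689.4 177.9]
((238.6646270751953, 243.51829528808594), (81.60890197753906, 103.36390686035156), 6.340191841125488) [[237, 192], [235, 202], [217, 202], [213, 236], [198, 240], [198, 251], [211, 253], [206, 291], [272, 298], [282, 208], [264, 206], [261, 195]]
top cover_grip 0.69 4004
4 17 3180 [ 576.3 -230.4] [141.2 220. ] 81.4 mean [ 583.  -230.7]
30 50 116 [ 586.2 -231.1] [89.5 12.3] 80.88 mean [ 585.4 -233. ]
scene housing 0.64 4070
80 98 1336 [573.6 192.7] [175.9 276.3] 83.22 mean [558.5 193.7]
36 54 1460 [559.7 234.9] [183.2 179. ] 85.52 mean [556.6 205.9]
100 118 181 [690.9 179.3] [66.7 41.3] 83.05 mean [692.4 178. ]
scene cover_grip 0.97 2751
4 17 2261 [ 578.4 -229.7] [139.9 217.2] 81.21 mean [ 588.9 -231.7]
30 50 163 [ 584.6 -230.9] [89.1 18.5] 83.39 mean [ 586.3 -230.6]
```

View pics/h1.png

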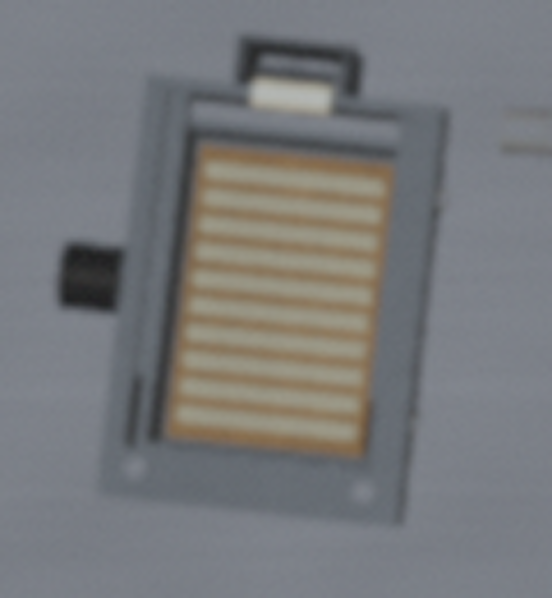

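The crop shows the frame corners at roughly TL (148,76), TR (450,108), BR (402,524) and BL (98,490). The ledge strip's inner edge runs from about (160,440) to (365,458), and the white roller is at (290,95).

Run:
```python
from h import *
f=lambda x,y,z:atz("top",(185+(x+.5)/4.6-.5,185+(y+.5)/4.6-.5),z)[:2]
K=[f(148,76,90),f(450,108,90),f(402,524,90),f(98,490,90)]; K=np.array(K); print(K.round(1))
print("centre",K.mean(0),"L",np.linalg.norm(K[0]-K[3]),np.linalg.norm(K[1]-K[2]),"W",np.linalg.norm(K[0]-K[1]),np.linalg.norm(K[3]-K[2]))
d=(K[0]-K[3]+K[1]-K[2]); print("yaw",np.degrees(np.arctan2(d[1],d[0])))
print("ledge",f(160,440,90),f(365,458,90),"roller",f(290,95,104))
print("filter corners z47",[f(*q,47).round(1) for q in((200,145),(395,162),(362,458),(165,438))])
```

```text
[[691.6 264.2]
 [671.7  91.1]
 [434.6 119.3]
 [455.4 291.5]]
centre [563.35366942 191.49717589] L 237.73873660438582 238.75720748791377 W 174.22119844754667 173.46958651296208
yaw -6.687533808618001
ledge [483.38286233 256.48096543] [472.12151101 140.16046784] roller [678.26971983 181.15709598]
filter corners z47 [array([656. , 240.7]), array([645., 126.]), array([471.7, 145.7]), array([484.3, 260.6])]
```

```bash
cat >> h.py <<'E'
from scipy.linalg import logm,expm
def T(p,r): M=np.eye(4); M[:3,:3]=r.as_matrix(); M[:3,3]=p; return M
def pose(yaw,tilt=0): # tool down, tool y along yaw; tilt>0 lifts the +yaw end
    c,s=np.cos(np.radians(yaw)),np.sin(np.radians(yaw))
    A=np.array([[-s,c,0],[c,s,0],[0,0,-1.]]).T   # columns x,y,z
    return R.from_matrix(A)*R.from_rotvec([-np.radians(tilt),0,0])
def step(p1,r1,N,p0=None,r0=None):
    o=ctrl.get_obs(); p0=o["tcp_pos"] if p0 is None else p0; r0=R.from_rotvec(o["ee_rot"]) if r0 is None else r0
    A=T(p0,r0); S=expm(np.real(logm(np.linalg.inv(A)@T(p1,r1)))/N)
    w=R.from_matrix(S[:3,:3]).as_rotvec(degrees=True)/5
    print(N,"rows: d",S[:3,3].round(2).tolist(),"tw",w.round(3).tolist())
    B=A.copy(); mid=[]
    for i in range(N): B=B@S; mid.append(B[:3,3].round().tolist())
    print("mid",mid[N//4],mid[N//2],mid[3*N//4])
YH=-6.65; u=np.array([np.cos(np.radians(YH)),np.sin(np.radians(YH)),0]); v=np.array([-u[1],u[0],0])
def hand(X,Z,tilt,Y=0,lat=257.3,u0=546.2): # TCP pose with handle centre at frame x X, height Z
    r=pose(YH,tilt); return u*(u0+X)+v*(lat+Y)+np.array([0,0,Z])+r.apply([0,0,19]),r
E
python3 - <<'E'
from h import *
r=pose(-9); step([585.5,-231,110],r,20)
E
```

```text
20 rows: d [29.17, 2.58, 4.35] tw [-0.0, -0.0, -0.65]
mid [337.0, -544.0, 171.0] [454.0, -456.0, 149.0] [541.0, -339.0, 127.0]
```

```bash
python3 -m pendant '[{"delta_pos":[29.17,2.58,0],"twist":[0,0,-0.65],"grip":1},{"delta_pos":[29.17,2.58,0],"twist":[0,0,-0.65],"grip":1},{"delta_pos":[29.17,2.58,0],"twist":[0,0,-0.65],"grip":1},{"delta_pos":[29.17,2.58,0],"twist":[0,0,-0.65],"grip":1},{"delta_pos":[29.17,2.58,0],"twist":[0,0,-0.65],"grip":1},{"delta_pos":[29.17,2.58,0],"twist":[0,0,-0.65],"grip":1},{"delta_pos":[29.17,2.58,0],"twist":[0,0,-0.65],"grip":1},{"delta_pos":[29.17,2.58,0],"twist":[0,0,-0.65],"grip":1},{"delta_pos":[29.17,2.58,0],"twist":[0,0,-0.65],"grip":1},{"delta_pos":[29.17,2.58,0],"twist":[0,0,-0.65],"grip":1}]'
python3 -m pendant '[{"delta_pos":[29.17,2.58,8.7],"twist":[0,0,-0.65],"grip":1},{"delta_pos":[29.17,2.58,8.7],"twist":[0,0,-0.65],"grip":1},{"delta_pos":[29.17,2.58,8.7],"twist":[0,0,-0.65],"grip":1},{"delta_pos":[29.17,2.58,8.7],"twist":[0,0,-0.65],"grip":1},{"delta_pos":[29.17,2.58,8.7],"twist":[0,0,-0.65],"grip":1},{"delta_pos":[29.17,2.58,8.7],"twist":[0,0,-0.65],"grip":1},{"delta_pos":[29.17,2.58,8.7],"twist":[0,0,-0.65],"grip":1},{"delta_pos":[29.17,2.58,8.7],"twist":[0,0,-0.65],"grip":1},{"delta_pos":[29.17,2.58,8.7],"twist":[0,0,-0.65],"grip":1},{"delta_pos":[29.17,2.58,8.7],"twist":[0,0,-0.65],"grip":1}]'
python3 - <<'E'
from h import *
r=pose(-9); step([585.5,-231,20],r,6)
E
```

```text
time_s: 2.23
tcp_pos: [434.0, -475.5, 197.0]
ee_rot: [2.863, 1.294, 0.0]
wrist_force: [0.3, 0.1, 0.3]
gripper_width: 85.4
grasp_force: 0.0
time_s: 3.07
tcp_pos: [586.5, -229.8, 109.7]
ee_rot: [2.386, 2.043, 0.0]
wrist_force: [-0.6, 0.2, -0.6]
gripper_width: 85.4
grasp_force: 0.0
6 rows: d [-0.21, -0.13, 14.95] tw [0.001, 0.0, 0.004]
mid [586.0, -230.0, 80.0] [586.0, -231.0, 50.0] [586.0, -231.0, 35.0]
```

```bash
python3 -m pendant '[{"delta_pos":[-0.3,0,15],"twist":[0,0,0],"grip":1},{"delta_pos":[-0.3,0,15],"twist":[0,0,0],"grip":1},{"delta_pos":[-0.3,0,15],"twist":[0,0,0],"grip":1},{"delta_pos":[0,0,15],"twist":[0,0,0],"grip":1},{"delta_pos":[0,0,15],"twist":[0,0,0],"grip":1},{"delta_pos":[0,0,15],"twist":[0,0,0],"grip":1},{"delta_pos":[0,0,0],"twist":[0,0,0],"grip":-1},{"delta_pos":[0,0,0],"twist":[0,0,0],"grip":-1},{"delta_pos":[0,0,0],"twist":[0,0,0],"grip":-1},{"delta_pos":[0,0,0],"twist":[0,0,0],"grip":-1}]'
python3 -m pendant '[{"delta_pos":[0,0,0],"twist":[0,0,0],"grip":-1},{"delta_pos":[0,0,0],"twist":[0,0,0],"grip":-1},{"delta_pos":[0,0,0],"twist":[0,0,0],"grip":-1},{"delta_pos":[0,0,0],"twist":[0,0,0],"grip":-1},{"delta_pos":[0,0,0],"twist":[0,0,0],"grip":-1},{"delta_pos":[0,0,-2],"twist":[0,0,0],"grip":-1},{"delta_pos":[0,0,-5],"twist":[0,0,0],"grip":-1},{"delta_pos":[0,0,-15],"twist":[0,0,0],"grip":-1},{"delta_pos":[0,0,-15],"twist":[0,0,0],"grip":-1},{"delta_pos":[0,0,-15],"twist":[0,0,0],"grip":-1}]'
```

```text
time_s: 3.9
tcp_pos: [586.4, -232.3, 21.2]
ee_rot: [2.388, 2.039, 0.001]
wrist_force: [0.5, -0.2, 0.8]
gripper_width: 38.5
grasp_force: 0.0
time_s: 4.73
tcp_pos: [585.4, -231.9, 72.8]
ee_rot: [-2.389, -2.04, 0.0]
wrist_force: [-0.7, -0.6, 0.2]
gripper_width: -0.2
grasp_force: 0.0
```

Run:
```python
from h import *
p,D=ctrl.read_camera("scene"); C=cloud("scene",D)
a=cv2.resize(p[200:340,150:320],None,fx=4,fy=4,interpolation=cv2.INTER_CUBIC); save(a,"pics/s1.png")
for t in("cover_grip","cover_lip","cover_far"):
  for q in ctrl.landmark_of("scene",t)[:1]: print(t,q, atz("scene",q["location"],{"cover_grip":38,"cover_lip":2,"cover_far":10}[t]).round(1))
```

```text
cover_grip {'location': [238.9, 282.7], 'score': 0.57} [ 589.2 -233.2   38. ]
cover_lip {'location': [231.1, 257.6], 'score': 0.69} [ 467.8 -220.9    2. ]
cover_far {'location': [248.4, 313.1], 'score': 0.8} [ 683.6 -240.    10. ]
```

View pics/s1.png

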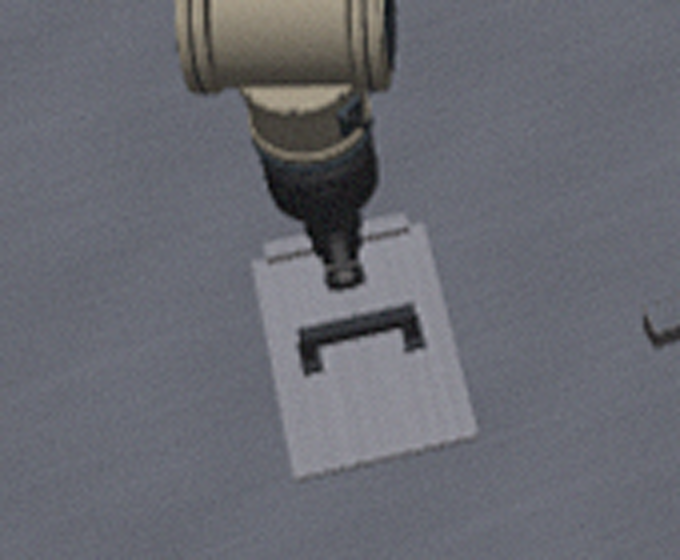

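The cover still lies flat with the handle at crop (360,320). The shut gripper is above it near (343,275), so it missed or slipped off. I'll check the TCP projection.

Run:
```python
from h import *
o=ctrl.get_obs(); i,M,t=cam("scene"); print({k:o[k] for k in("time_s","tcp_pos","ee_rot","gripper_width","grasp_force","joints")})
pr=lambda P:(lambda c:np.array([c[0]/c[2]*i["fx"]+i["cx"],c[1]/c[2]*i["fy"]+i["cy"]]))(M@np.array(P)+t)
print("tcp crop px",(pr(o["tcp_pos"])-[150,200])*4, "bar ctr", (pr([585.5,-231,38])-[150,200])*4)
for px in((302,335),(415,315)): print(atz("scene",(150+px[0]/4,200+px[1]/4),45))
```

```text
{'time_s': 4.9333, 'tcp_pos': array([ 585.75249333, -232.04374964,   72.3969959 ]), 'ee_rot': array([2.38867440e+00, 2.03917863e+00, 6.86925499e-04]), 'gripper_width': -0.19599980605051398, 'grasp_force': 0.0, 'joints': array([-3.96062856e-01,  5.85762069e-01,  1.69214556e+00, -1.45214039e-05,
        8.62693702e-01, -2.38517625e-01])}
tcp crop px [350.36288638 303.08137864] bar ctr [356.65889669 326.01974715]
[ 580.45714414 -272.08089326   45.        ]
[ 598.61069776 -187.87226846   45.        ]
```

Run:
```python
from h import *
for n in("scene","top"):
    p,D=ctrl.read_camera(n); C=cloud(n,D); g=p.mean(-1)
    near=(np.hypot(C[...,0]-586,C[...,1]+231)<130)&(D>0)
    m=near&(C[...,2]>28)&(C[...,2]<54)&(g<90); P=C[m]
    print(n,"bar",m.sum(),P.mean(0).round(1) if m.sum() else "",cv2.minAreaRect(P[:,:2].astype(np.float32)) if m.sum()>5 else "")
    m=near&(C[...,2]>56)&(C[...,2]<150)
    for z in range(56,150,8):
        q=C[m&(C[...,2]>=z)&(C[...,2]<z+8)]
        if len(q): print(z,len(q),q.mean(0).round(0),np.ptp(q,axis=0).round(0))
    m=near&(C[...,2]>4)&(C[...,2]<17)&(g>100); P=C[m]; print("plate",cv2.minAreaRect(P[:,:2].astype(np.float32)))
```

```text
scene bar 155 [ 587.2 -231.9   42.1] ((586.4003295898438, -230.7967987060547), (89.03617858886719, 15.913087844848633), 80.45756530761719)
112 1 [ 599. -230.  117.] [0. 0. 0.]
120 1 [ 600. -233.  120.] [0. 0. 0.]
plate ((589.5588989257812, -231.5571746826172), (249.16082763671875, 250.27391052246094), 78.62831115722656)
top bar 27 [ 591.2 -193.4   44.8] ((591.8103637695312, -195.10870361328125), (17.48617935180664, 11.423933982849121), 76.71186065673828)
plate ((601.8229370117188, -212.4873046875), (214.6379852294922, 239.6046905517578), 24.9605655670166)
```

Run:
```python
from h import *
p,D=ctrl.read_camera("scene"); C=cloud("scene",D)
for r in range(250,276,2): print(r,[ (C[r,c].round(0).astype(int).tolist() if D[r,c]>0 else 0, int(p[r,c].mean())) for c in (233,235,237)])
```

```text
250 [([623, -236, 260], 28), ([624, -231, 258], 25), ([621, -225, 251], 31)]
252 [([621, -236, 248], 32), ([621, -231, 245], 34), ([621, -226, 242], 36)]
254 [([622, -238, 241], 29), ([624, -233, 240], 27), ([621, -227, 233], 33)]
256 [([622, -239, 232], 18), ([623, -234, 230], 32), ([622, -228, 226], 29)]
258 [([620, -240, 220], 45), ([621, -234, 218], 46), ([626, -230, 223], 35)]
260 [([621, -241, 213], 41), ([624, -236, 213], 59), ([625, -231, 213], 22)]
262 [([628, -243, 213], 59), ([629, -238, 211], 71), ([595, -227, 157], 21)]
264 [([598, -240, 159], 56), ([630, -239, 204], 73), ([604, -230, 161], 30)]
266 [([628, -246, 195], 73), ([634, -241, 202], 69), ([636, -236, 200], 63)]
268 [([637, -248, 199], 28), ([638, -243, 197], 95), ([642, -238, 201], 94)]
270 [([640, -250, 195], 35), ([644, -245, 198], 67), ([645, -240, 195], 51)]
272 [([528, -234, 11], 66), ([532, -229, 13], 59), ([533, -223, 10], 114)]
274 [([536, -237, 12], 144), ([536, -231, 9], 152), ([540, -225, 11], 142)]
```

Run:
```python
from h import *
D=np.load("sceneD.npy"); C=cloud("scene",D)
i,M,t=cam("scene"); pr=lambda P:(lambda c:np.array([c[0]/c[2]*i["fx"]+i["cx"],c[1]/c[2]*i["fy"]+i["cy"]]))(M@np.array(P)+t)
print("start tcp px",pr([172,-601,197]))
for P in [(35,165),(40,175),(43,183),(70,150),(78,160),(82,168),(55,160)]: print(P,C[P[1],P[0]].round())
p,D=ctrl.read_camera("scene"); C=cloud("scene",D)
print("now tcp px",pr(ctrl.get_obs()["tcp_pos"]))
save(cv2.resize(p[150:330,140:340],None,fx=4,fy=3.3),"pics/s2.png"); p,D=ctrl.read_camera("top"); save(cv2.resize(p[190:310,340:470],None,fx=4.5,fy=4.5,interpolation=cv2.INTER_CUBIC),"pics/t2.png")
```

```text
start tcp px [ 72.20264231 190.24963301]
(35, 165) [ 190. -649.  342.]
(40, 175) [ 185. -653.  299.]
(43, 183) [-110. -730.    3.]
(70, 150) [ 161. -553.  335.]
(78, 160) [ 162. -547.  294.]
(82, 168) [ 157. -548.  257.]
(55, 160) [ 182. -598.  333.]
now tcp px [237.66480688 275.73461508]
```

View pics/s2.png

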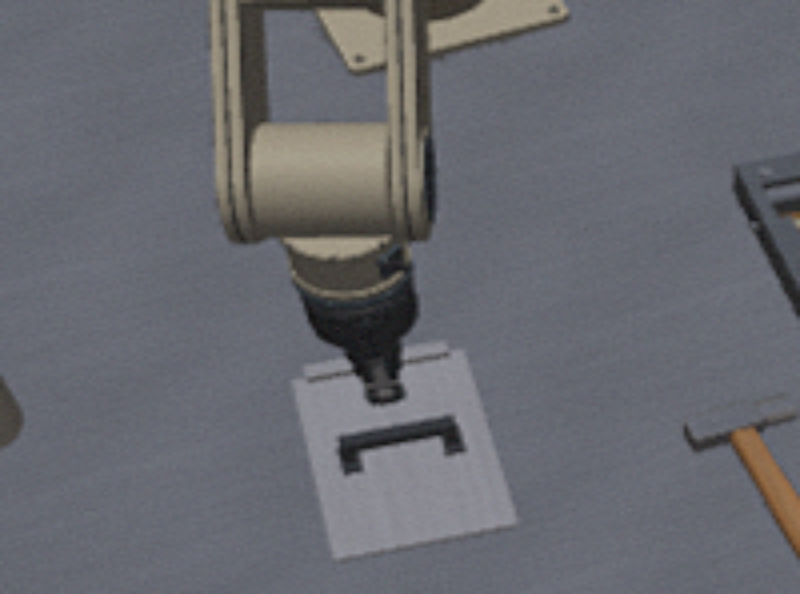

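The picture shows the cover flat and untouched, with the gripper above it. The lowest visible gripper part is at crop (385,398), but the TCP should project to crop (391,415).

View pics/t2.png

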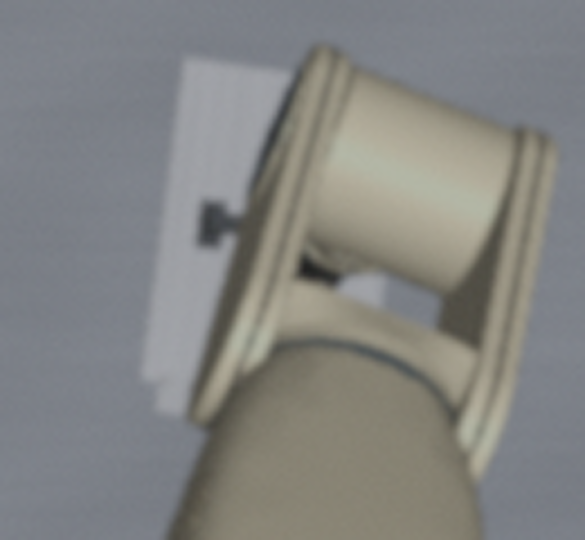

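Run:
```python
from h import *
for n in("top","scene"):
  i,M,t=cam(n); pr=lambda P:(lambda c:np.array([c[0]/c[2]*i["fx"]+i["cx"],c[1]/c[2]*i["fy"]+i["cy"]]))(M@np.array(P)+t)
  o=ctrl.get_obs(); r=R.from_rotvec(o["ee_rot"])
  for k in(0,-19,-73,-150): print(n,k,pr(o["tcp_pos"]+r.apply([0,0,k])).round(1))
  p,D=ctrl.read_camera(n); C=cloud(n,D); m=(D>0)&(np.hypot(C[...,0]-586,C[...,1]+232)<110)&(C[...,2]>60)
  zz=C[m][:,2]; print(m.sum(),np.percentile(zz,[0,1,5,20,50]).round())
  for z in range(60,300,20):
    q=C[m&(C[...,2]>=z)&(C[...,2]<z+20)]
    if len(q)>3: 
      l=(q-o["tcp_pos"])@r.as_matrix(); print(z,len(q),"tool x",np.percentile(l[:,0],[5,95]).round(),"tool y",np.percentile(l[:,1],[5,95]).round())
```

```text
top 0 [404.2 240.3]
top -19 [405.2 239.8]
top -73 [408.4 238.5]
top -150 [413.3 236.4]
4223 [169. 266. 413. 438. 452.]
160 4 tool x [6. 9.] tool y [-35. -27.]
200 14 tool x [-6. 10.] tool y [-40. -34.]
220 12 tool x [-10.   9.] tool y [-38. -34.]
240 9 tool x [ 0. 17.] tool y [-35. -30.]
260 7 tool x [ 1. 19.] tool y [-35. -30.]
280 4 tool x [-1. 23.] tool y [-37. -29.]
scene 0 [237.7 275.8]
scene -19 [236.9 272.4]
scene -73 [234.8 262.5]
scene -150 [231.5 247.2]
5017 [115. 194. 248. 364. 446.]
140 12 tool x [-12.  12.] tool y [ 8. 16.]
160 18 tool x [-16.  13.] tool y [11. 19.]
180 53 tool x [-14.  15.] tool y [16. 61.]
200 71 tool x [-17.  16.] tool y [17. 60.]
220 48 tool x [-21.  19.] tool y [26. 39.]
240 118 tool x [-33.  33.] tool y [11. 38.]
260 160 tool x [-33.  33.] tool y [12. 38.]
280 65 tool x [-35.  32.] tool y [15. 39.]
```

```bash
python3 -m pendant '[{"delta_pos":[0,0,0],"twist":[0,0,0],"grip":1},{"delta_pos":[0,0,0],"twist":[0,0,0],"grip":1},{"delta_pos":[0,0,0],"twist":[0,0,0],"grip":1},{"delta_pos":[0,0,0],"twist":[0,0,0],"grip":1},{"delta_pos":[0,0,0],"twist":[0,0,0],"grip":1},{"delta_pos":[0,0,10],"twist":[0,0,0],"grip":1},{"delta_pos":[0,0,10],"twist":[0,0,0],"grip":1},{"delta_pos":[0,0,10],"twist":[0,0,0],"grip":1},{"delta_pos":[0,0,10],"twist":[0,0,0],"grip":1},{"delta_pos":[0,0,10],"twist":[0,0,0],"grip":1}]'
python3 - <<'E'
from h import *
o=ctrl.get_obs(); r=R.from_rotvec(o["ee_rot"]); print(o["tcp_pos"])
p,D=ctrl.read_camera("scene"); C=cloud("scene",D); m=(D>0)&(np.hypot(C[...,0]-586,C[...,1]+232)<110)&(C[...,2]>50)
for z in range(50,290,10):
    q=C[m&(C[...,2]>=z)&(C[...,2]<z+10)]
    if len(q)>3: l=(q-o["tcp_pos"])@r.as_matrix(); print(z,len(q),"x",np.percentile(l[:,0],[5,95]).round(),"y",np.percentile(l[:,1],[5,50,95]).round())
i,M,t=cam("scene"); pr=lambda P:(lambda c:np.array([c[0]/c[2]*i["fx"]+i["cx"],c[1]/c[2]*i["fy"]+i["cy"]]))(M@np.array(P)+t)
for k in(0,-13,-60,-73): print(k,(((pr(o["tcp_pos"]+r.apply([0,50,k])))-[180,200])*6).round(),(((pr(o["tcp_pos"]+r.apply([0,0,k])))-[180,200])*6).round())
save(cv2.resize(p[200:300,180:300],None,fx=6,fy=6,interpolation=cv2.INTER_CUBIC),"pics/s3.png")
E
```

```text
time_s: 6.12
tcp_pos: [585.0, -231.7, 20.3]
ee_rot: [-2.388, -2.039, 0.001]
wrist_force: [0.4, 0.4, -0.2]
gripper_width: 85.2
grasp_force: 0.0
[ 585.00333104 -231.72201535   20.34773919]
70 8 x [-10.   9.] y [50. 53. 55.]
80 4 x [-4.  4.] y [55. 56. 57.]
110 7 x [-9. 10.] y [63. 71. 73.]
120 29 x [-11.  10.] y [63. 72. 77.]
130 20 x [-16.  16.] y [31. 39. 73.]
140 40 x [-17.  15.] y [25. 67. 73.]
150 38 x [-18.  18.] y [18. 36. 72.]
160 51 x [-11.  11.] y [27. 59. 70.]
170 52 x [-11.   9.] y [33. 56. 69.]
180 30 x [-23.  24.] y [16. 35. 38.]
190 50 x [-34.  33.] y [ 8. 32. 37.]
200 53 x [-33.  32.] y [16. 33. 38.]
210 63 x [-30.  34.] y [11. 32. 38.]
220 87 x [-33.  31.] y [11. 29. 38.]
230 27 x [-30.  31.] y [16. 30. 37.]
240 39 x [-36.  30.] y [15. 35. 39.]
250 57 x [-34.  32.] y [14. 33. 39.]
260 78 x [-37.  35.] y [ 6. 33. 39.]
270 57 x [-33.  34.] y [10. 34. 38.]
280 64 x [-33.  32.] y [19. 35. 39.]
0 [375. 589.] [357. 506.]
-13 [373. 576.] [354. 493.]
-60 [363. 529.] [344. 445.]
-73 [360. 516.] [341. 431.]
```

View pics/s3.png

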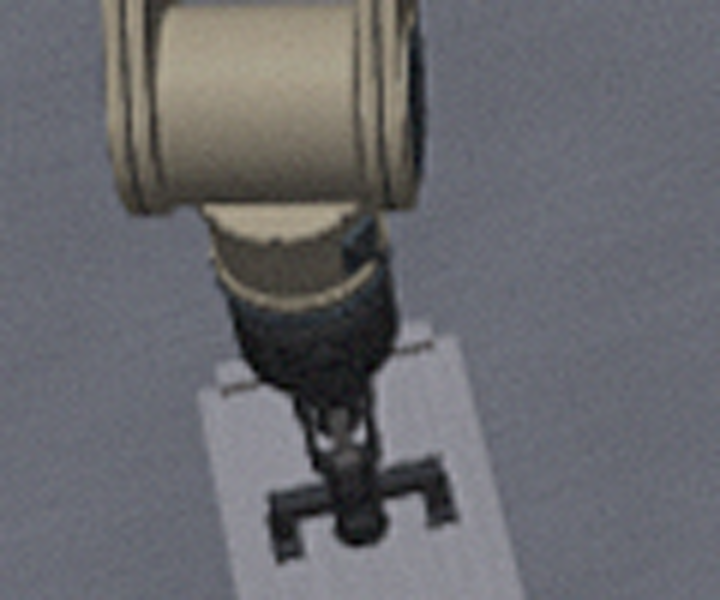

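The picture shows the open front finger ending at crop (362,540). For the reported pose it should be near (373,576), so the true tip is about 40 mm higher than reported. That explains the miss, so I'll go about 38 mm lower and grip.

```bash
python3 -m pendant '[{"delta_pos":[0,0,8],"twist":[0,0,0],"grip":1},{"delta_pos":[0,0,8],"twist":[0,0,0],"grip":1},{"delta_pos":[0,0,8],"twist":[0,0,0],"grip":1},{"delta_pos":[0,0,7],"twist":[0,0,0],"grip":1},{"delta_pos":[0,0,5],"twist":[0,0,0],"grip":1},{"delta_pos":[0,0,0],"twist":[0,0,0],"grip":-1},{"delta_pos":[0,0,0],"twist":[0,0,0],"grip":-1},{"delta_pos":[0,0,0],"twist":[0,0,0],"grip":-1},{"delta_pos":[0,0,0],"twist":[0,0,0],"grip":-1},{"delta_pos":[0,0,0],"twist":[0,0,0],"grip":-1}]'
python3 -m pendant '[{"delta_pos":[0,0,0],"twist":[0,0,0],"grip":-1},{"delta_pos":[0,0,0],"twist":[0,0,0],"grip":-1},{"delta_pos":[0,0,0],"twist":[0,0,0],"grip":-1},{"delta_pos":[0,0,0],"twist":[0,0,0],"grip":-1},{"delta_pos":[0,0,0],"twist":[0,0,0],"grip":-1},{"delta_pos":[0,0,0],"twist":[0,0,0],"grip":-1},{"delta_pos":[0,0,0],"twist":[0,0,0],"grip":-1},{"delta_pos":[0,0,0],"twist":[0,0,0],"grip":-1},{"delta_pos":[0,0,0],"twist":[0,0,0],"grip":-1},{"delta_pos":[0,0,0],"twist":[0,0,0],"grip":-1}]'
```

```text
time_s: 7.0
tcp_pos: [585.9, -232.1, -13.5]
ee_rot: [2.389, 2.039, 0.001]
wrist_force: [-0.0, -0.7, -0.2]
gripper_width: 25.7
grasp_force: 0.0
time_s: 7.83
tcp_pos: [585.8, -232.1, -13.5]
ee_rot: [2.389, 2.039, 0.0]
wrist_force: [-1.3, -0.4, 6.3]
gripper_width: 10.7
grasp_force: 59.6
```

```bash
python3 -m pendant '[{"delta_pos":[0,0,-2],"twist":[0,0,0],"grip":-1},{"delta_pos":[0,0,-6],"twist":[0,0,0],"grip":-1},{"delta_pos":[0,0,-12],"twist":[0,0,0],"grip":-1},{"delta_pos":[0,0,-20],"twist":[0,0,0],"grip":-1},{"delta_pos":[0,0,-25],"twist":[0,0,0],"grip":-1},{"delta_pos":[0,0,-25],"twist":[0,0,0],"grip":-1},{"delta_pos":[0,0,-25],"twist":[0,0,0],"grip":-1},{"delta_pos":[0,0,-20],"twist":[0,0,0],"grip":-1},{"delta_pos":[0,0,-10],"twist":[0,0,0],"grip":-1},{"delta_pos":[0,0,0],"twist":[0,0,0],"grip":-1}]'
cat >> h.py <<'E'
def plate(Y0=None,rad=150): # plate plane from both cameras' bright points in tool frame
    o=ctrl.get_obs(); r=R.from_rotvec(o["ee_rot"]).as_matrix()
    for n in("scene","top"):
        p,D=ctrl.read_camera(n); C=cloud(n,D); q=ctrl.trace(n,"cover_far")
        if not q: print(n,"none"); continue
        L=(C-o["tcp_pos"])@r; m=q[0]["mask"]&(D>0); 
        m=cv2.erode(m.astype(np.uint8),np.ones((3,3)))>0
        m&=(np.linalg.norm(L,axis=-1)<220)&(p.mean(-1)>90)
        P=L[m]
        for _ in range(4):
            A=np.c_[P[:,:2],np.ones(len(P))]; k=np.linalg.lstsq(A,P[:,2],rcond=None)[0]; e=P[:,2]-A@k; P=P[abs(e)<max(5,2*e.std())]
        print(n,round(q[0]["score"],2),len(P),"tool z=%.3fx%+.3fy%+.1f"%tuple(k),"std",e.std().round(1),"x",np.percentile(P[:,0],[1,99]).round(1),"y",np.percentile(P[:,1],[1,99]).round(1))
    print({k:np.round(o[k],2) for k in("time_s","tcp_pos","wrist_force","torque","gripper_width","grasp_force")})
E
python3 - <<'E'
from h import *
plate()
E
```

```text
time_s: 8.67
tcp_pos: [587.1, -232.6, 134.2]
ee_rot: [2.386, 2.037, 0.004]
wrist_force: [1.5, -0.2, -4.0]
gripper_width: 10.7
grasp_force: 58.7
scene 0.68 1845 tool z=0.004x-0.002y-23.8 std 2.2 x [-65.2  68.6] y [-91.3  97.7]
top 0.67 982 tool z=-0.009x+0.007y-20.9 std 2.6 x [-65.5  68.8] y [-94.7  96.5]
{'time_s': np.float64(8.67), 'tcp_pos': array([ 587.11, -232.57,  134.16]), 'wrist_force': array([ 1.5 , -0.21, -4.03]), 'torque': array([ 0.01, -0.04,  0.  ]), 'gripper_width': np.float64(10.68), 'grasp_force': np.float64(58.67)}
```

```bash
cat >> h.py <<'E'
OFF=np.array([1.5,0,-51.5])
def hand(X,Z,tilt,Y=0,lat=257.3,u0=546.2):
    r=pose(YH,tilt); return u*(u0+X)+v*(lat+Y)+np.array([0,0,Z])-r.apply(OFF),r
def where(lat=257.3,u0=546.2):
    o=ctrl.get_obs(); r=R.from_rotvec(o["ee_rot"]); h=o["tcp_pos"]+r.apply(OFF); y=r.apply([0,1,0])
    th=np.degrees(np.arcsin(y[2])); t=np.radians(th); X=h@u-u0; Z=h[2]; c,s=np.cos(t),np.sin(t)
    g=lambda a,b:(round(X+a*c-b*s,1),round(Z+a*s+b*c,1))
    print("t %.2f X %.1f Y %.1f Z %.1f tilt %.1f yaw %.2f"%(o["time_s"],X,h@v-lat,Z,th,np.degrees(np.arctan2(y[1],y[0]))),"corner",g(-100,-34),"liptip",g(-118,-36),"far",g(100,-32),"F",o["wrist_force"].round(1),"T",o["torque"].round(2),"gw",round(o["gripper_width"],1),round(o["grasp_force"]))
E
python3 - <<'E'
from h import *
where()
p,r=hand(30,235,20); print(p); step(p,r,20)
E
```

```text
t 8.87 X 61.2 Y -418.1 Z 180.9 tilt -0.2 yaw -9.02 corner (np.float64(-38.9), np.float64(147.2)) liptip (np.float64(-56.9), np.float64(145.2)) far (np.float64(161.1), np.float64(148.6)) F [-0.2 -0.  -3.9] T [ 0.04 -0.07 -0.01] gw 10.7 59
[619.44156758 185.31296595 186.60583003]
20 rows: d [20.89, -0.65, -2.99] tw [-0.202, 0.004, -0.024]
mid [599.0, -107.0, 147.0] [608.0, -3.0, 162.0] [615.0, 102.0, 176.0]
```

```bash
python3 -m pendant '[{"delta_pos":[20.9,-0.65,-3],"twist":[-0.202,0,-0.024],"grip":-1},{"delta_pos":[20.9,-0.65,-3],"twist":[-0.202,0,-0.024],"grip":-1},{"delta_pos":[20.9,-0.65,-3],"twist":[-0.202,0,-0.024],"grip":-1},{"delta_pos":[20.9,-0.65,-3],"twist":[-0.202,0,-0.024],"grip":-1},{"delta_pos":[20.9,-0.65,-3],"twist":[-0.202,0,-0.024],"grip":-1},{"delta_pos":[20.9,-0.65,-3],"twist":[-0.202,0,-0.024],"grip":-1},{"delta_pos":[20.9,-0.65,-3],"twist":[-0.202,0,-0.024],"grip":-1},{"delta_pos":[20.9,-0.65,-3],"twist":[-0.202,0,-0.024],"grip":-1},{"delta_pos":[20.9,-0.65,-3],"twist":[-0.202,0,-0.024],"grip":-1},{"delta_pos":[20.9,-0.65,-3],"twist":[-0.202,0,-0.024],"grip":-1}]'
python3 -m pendant '[{"delta_pos":[20.9,-0.65,-3],"twist":[-0.202,0,-0.024],"grip":-1},{"delta_pos":[20.9,-0.65,-3],"twist":[-0.202,0,-0.024],"grip":-1},{"delta_pos":[20.9,-0.65,-3],"twist":[-0.202,0,-0.024],"grip":-1},{"delta_pos":[20.9,-0.65,-3],"twist":[-0.202,0,-0.024],"grip":-1},{"delta_pos":[20.9,-0.65,-3],"twist":[-0.202,0,-0.024],"grip":-1},{"delta_pos":[20.9,-0.65,-3],"twist":[-0.202,0,-0.024],"grip":-1},{"delta_pos":[20.9,-0.65,-3],"twist":[-0.202,0,-0.024],"grip":-1},{"delta_pos":[20.9,-0.65,-3],"twist":[-0.202,0,-0.024],"grip":-1},{"delta_pos":[20.9,-0.65,-3],"twist":[-0.202,0,-0.024],"grip":-1},{"delta_pos":[20.9,-0.65,-3],"twist":[-0.202,0,-0.024],"grip":-1}]'
python3 - <<'E'
from h import *
plate(); where()
for n in("scene","top"):
    p,D=ctrl.read_camera(n); C=cloud(n,D)
    for t in("cover_grip","cover_lip","cover_far"):
        for q in ctrl.landmark_of(n,t)[:1]: c,w=map(int,q["location"]); print(n,t,round(q["score"],2),q["location"],C[w,c].round(1))
    save(p,f"pics/{n}4.png"); np.save(n+"4.npy",D)
save(cv2.resize(p[150:330,160:380],None,fx=3.3,fy=3.3,interpolation=cv2.INTER_CUBIC),"pics/t4.png")
E
```

```text
time_s: 9.7
tcp_pos: [606.4, -22.9, 158.6]
ee_rot: [2.265, 1.975, 0.17]
wrist_force: [0.4, 0.0, -3.6]
gripper_width: 10.7
grasp_force: 58.7
time_s: 10.53
tcp_pos: [619.2, 185.8, 184.8]
ee_rot: [2.133, 1.9, 0.326]
wrist_force: [-0.2, 0.0, -3.7]
gripper_width: 10.6
grasp_force: 58.8
scene 0.84 1152 tool z=0.002x+0.000y-23.7 std 1.7 x [-65.5  65.1] y [-95.8 100.2]
top 0.59 2284 tool z=-0.001x-0.003y-23.8 std 2.5 x [-64.7  69.3] y [-91.9  99.5]
{'time_s': np.float64(10.53), 'tcp_pos': array([619.2 , 185.85, 184.81]), 'wrist_force': array([-0.17,  0.05, -3.68]), 'torque': array([0.04, 0.36, 0.01]), 'gripper_width': np.float64(10.62), 'grasp_force': np.float64(58.77)}
t 10.73 X 29.8 Y 0.4 Z 233.4 tilt 20.0 yaw -6.42 corner (np.float64(-52.5), np.float64(167.2)) liptip (np.float64(-68.7), np.float64(159.2)) far (np.float64(134.7), np.float64(237.6)) F [-1.3 -0.7 -3.8] T [ 0.03  0.32 -0.03] gw 11.1 59
scene cover_grip 0.9 [370.4, 204.6] [614.  182.4 236.3]
scene cover_lip 0.85 [354.5, 193.0] [514.3 186.4 178. ]
scene cover_far 0.66 [383.0, 225.2] [698.2 178.5 239. ]
top cover_grip 0.58 [237.3, 230.8] [592.9 174.2 362.6]
top cover_lip 0.23 [242.1, 188.6] [702.6 178.3 244.5]
top cover_far 0.6 [244.9, 188.0] [702.8 173.7 243. ]
```

View pics/scene4.png

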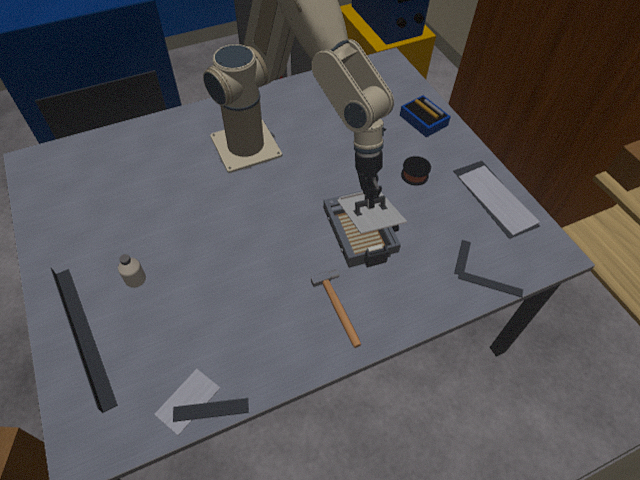

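The scene picture shows the tilted cover over the housing. The handle is at (370,205), the far edge is up at (383,225), and the lip end is over the ledge end at (354,193).

Run:
```python
from h import *
p,r=hand(14,147,20); step(p,r,8)
```

```text
8 rows: d [0.12, -5.81, 9.6] tw [0.005, 0.011, 0.002]
mid [614.0, 185.0, 154.0] [610.0, 186.0, 132.0] [606.0, 187.0, 110.0]
```

```bash
python3 -m pendant '[{"delta_pos":[0,-5.8,9.6],"twist":[0,0.01,0.02],"grip":-1},{"delta_pos":[0,-5.8,9.6],"twist":[0,0.01,0.02],"grip":-1},{"delta_pos":[0,-5.8,9.6],"twist":[0,0.01,0],"grip":-1},{"delta_pos":[0,-5.8,9.6],"twist":[0,0.01,0],"grip":-1},{"delta_pos":[0,-5.8,9.6],"twist":[0,0.01,0],"grip":-1},{"delta_pos":[0,-5.8,9.6],"twist":[0,0.01,0],"grip":-1},{"delta_pos":[0,-5.8,9.6],"twist":[0,0.01,0],"grip":-1},{"delta_pos":[0,-2.9,4.8],"twist":[0,0,0],"grip":-1},{"delta_pos":[0,-2.9,4.8],"twist":[0,0,0],"grip":-1},{"delta_pos":[0,0,0],"twist":[0,0,0],"grip":-1}]'
python3 - <<'E'
from h import *
where()
E
```

```text
time_s: 11.97
tcp_pos: [602.8, 186.8, 97.4]
ee_rot: [2.137, 1.9, 0.335]
wrist_force: [-0.3, 0.3, -2.3]
gripper_width: 10.9
grasp_force: 58.8
t 11.97 X 13.2 Y -0.4 Z 145.7 tilt 20.1 yaw -6.71 corner (np.float64(-69.0), np.float64(79.4)) liptip (np.float64(-85.2), np.float64(71.3)) far (np.float64(118.1), np.float64(150.0)) F [-0.3  0.3 -2.3] T [ 0.02  0.36 -0.03] gw 10.9 59
```

```bash
python3 -m pendant '[{"delta_pos":[0,-1.9,-0.7],"twist":[0,0,0],"grip":-1},{"delta_pos":[0,-1.9,-0.7],"twist":[0,0,0],"grip":-1},{"delta_pos":[0,-1.9,-0.7],"twist":[0,0,0],"grip":-1},{"delta_pos":[0,-1.9,-0.7],"twist":[0,0,0],"grip":-1},{"delta_pos":[0,-1.9,-0.7],"twist":[0,0,0],"grip":-1},{"delta_pos":[0,-1.9,-0.7],"twist":[0,0,0],"grip":-1},{"delta_pos":[0,-1.9,-0.7],"twist":[0,0,0],"grip":-1},{"delta_pos":[0,-1.9,-0.7],"twist":[0,0,0],"grip":-1},{"delta_pos":[0,0,0],"twist":[0,0,0],"grip":-1},{"delta_pos":[0,0,0],"twist":[0,0,0],"grip":-1}]'
python3 - <<'E'
from h import *
where()
E
```

```text
time_s: 12.8
tcp_pos: [587.4, 188.9, 98.7]
ee_rot: [2.137, 1.899, 0.338]
wrist_force: [-0.4, -0.1, -3.1]
gripper_width: 11.1
grasp_force: 58.8
t 12.80 X -2.4 Y -0.1 Z 147.0 tilt 20.2 yaw -6.73 corner (np.float64(-84.6), np.float64(80.6)) liptip (np.float64(-100.8), np.float64(72.5)) far (np.float64(102.5), np.float64(151.5)) F [-0.4 -0.1 -3.1] T [ 0.06  0.39 -0.04] gw 11.1 59
```

Free so far. I'll feel forward in finer steps.

```bash
python3 -m pendant '[{"delta_pos":[0,-0.7,-0.25],"twist":[0,0,0],"grip":-1},{"delta_pos":[0,-0.7,-0.25],"twist":[0,0,0],"grip":-1},{"delta_pos":[0,-0.7,-0.25],"twist":[0,0,0],"grip":-1},{"delta_pos":[0,-0.7,-0.25],"twist":[0,0,0],"grip":-1},{"delta_pos":[0,-0.7,-0.25],"twist":[0,0,0],"grip":-1},{"delta_pos":[0,-0.7,-0.25],"twist":[0,0,0],"grip":-1},{"delta_pos":[0,-0.7,-0.25],"twist":[0,0,0],"grip":-1},{"delta_pos":[0,-0.7,-0.25],"twist":[0,0,0],"grip":-1},{"delta_pos":[0,0,0],"twist":[0,0,0],"grip":-1},{"delta_pos":[0,0,0],"twist":[0,0,0],"grip":-1}]'
python3 - <<'E'
from h import *
where()
E
```

```text
time_s: 13.63
tcp_pos: [581.5, 189.6, 98.7]
ee_rot: [2.137, 1.899, 0.338]
wrist_force: [0.1, 0.2, -3.4]
gripper_width: 10.4
grasp_force: 58.8
t 13.63 X -8.3 Y -0.1 Z 147.0 tilt 20.2 yaw -6.73 corner (np.float64(-90.4), np.float64(80.6)) liptip (np.float64(-106.6), np.float64(72.5)) far (np.float64(96.6), np.float64(151.5)) F [ 0.1  0.2 -3.4] T [0.09 0.32 0.05] gw 10.4 59
```

```bash
python3 -m pendant '[{"delta_pos":[0,-0.5,-0.18],"twist":[0,0,0],"grip":-1},{"delta_pos":[0,-0.5,-0.18],"twist":[0,0,0],"grip":-1},{"delta_pos":[0,-0.5,-0.18],"twist":[0,0,0],"grip":-1},{"delta_pos":[0,-0.5,-0.18],"twist":[0,0,0],"grip":-1},{"delta_pos":[0,-0.5,-0.18],"twist":[0,0,0],"grip":-1},{"delta_pos":[0,-0.5,-0.18],"twist":[0,0,0],"grip":-1},{"delta_pos":[0,-0.5,-0.18],"twist":[0,0,0],"grip":-1},{"delta_pos":[0,-0.5,-0.18],"twist":[0,0,0],"grip":-1},{"delta_pos":[0,0,0],"twist":[0,0,0],"grip":-1},{"delta_pos":[0,0,0],"twist":[0,0,0],"grip":-1}]'
python3 - <<'E'
from h import *
where()
E
```

```text
time_s: 14.47
tcp_pos: [577.3, 190.0, 98.6]
ee_rot: [2.137, 1.899, 0.338]
wrist_force: [-0.2, -0.2, -3.5]
gripper_width: 10.9
grasp_force: 58.8
t 14.47 X -12.6 Y -0.1 Z 147.0 tilt 20.2 yaw -6.73 corner (np.float64(-94.7), np.float64(80.5)) liptip (np.float64(-110.9), np.float64(72.4)) far (np.float64(92.3), np.float64(151.4)) F [-0.2 -0.2 -3.5] T [ 0.06  0.35 -0.06] gw 10.9 59
```

```bash
python3 -m pendant '[{"delta_pos":[0,-0.5,-0.18],"twist":[0,0,0],"grip":-1},{"delta_pos":[0,-0.5,-0.18],"twist":[0,0,0],"grip":-1},{"delta_pos":[0,-0.5,-0.18],"twist":[0,0,0],"grip":-1},{"delta_pos":[0,-0.5,-0.18],"twist":[0,0,0],"grip":-1},{"delta_pos":[0,-0.5,-0.18],"twist":[0,0,0],"grip":-1},{"delta_pos":[0,-0.5,-0.18],"twist":[0,0,0],"grip":-1},{"delta_pos":[0,-0.5,-0.18],"twist":[0,0,0],"grip":-1},{"delta_pos":[0,-0.5,-0.18],"twist":[0,0,0],"grip":-1},{"delta_pos":[0,0,0],"twist":[0,0,0],"grip":-1},{"delta_pos":[0,0,0],"twist":[0,0,0],"grip":-1}]'
python3 - <<'E'
from h import *
where()
E
```

```text
time_s: 15.3
tcp_pos: [573.6, 190.6, 98.9]
ee_rot: [2.136, 1.899, 0.339]
wrist_force: [1.9, -1.1, -2.4]
gripper_width: 10.5
grasp_force: 58.8
t 15.30 X -16.4 Y -0.0 Z 147.2 tilt 20.2 yaw -6.74 corner (np.float64(-98.4), np.float64(80.7)) liptip (np.float64(-114.6), np.float64(72.6)) far (np.float64(88.5), np.float64(151.8)) F [ 1.9 -1.1 -2.4] T [-0.2  -0.07 -0.02] gw 10.5 59
```

The moment changed, so contact may be starting. I'll press 1.5 mm further to confirm.

```bash
python3 -m pendant '[{"delta_pos":[0,-0.5,-0.18],"twist":[0,0,0],"grip":-1},{"delta_pos":[0,-0.5,-0.18],"twist":[0,0,0],"grip":-1},{"delta_pos":[0,-0.5,-0.18],"twist":[0,0,0],"grip":-1},{"delta_pos":[0,0,0],"twist":[0,0,0],"grip":-1},{"delta_pos":[0,0,0],"twist":[0,0,0],"grip":-1},{"delta_pos":[0,0,0],"twist":[0,0,0],"grip":-1},{"delta_pos":[0,0,0],"twist":[0,0,0],"grip":-1},{"delta_pos":[0,0,0],"twist":[0,0,0],"grip":-1},{"delta_pos":[0,0,0],"twist":[0,0,0],"grip":-1},{"delta_pos":[0,0,0],"twist":[0,0,0],"grip":-1}]'
python3 - <<'E'
from h import *
where(); plate()
E
```

```text
time_s: 16.13
tcp_pos: [573.2, 190.9, 99.6]
ee_rot: [2.135, 1.898, 0.342]
wrist_force: [6.6, -3.2, -1.5]
gripper_width: 10.6
grasp_force: 58.8
t 16.13 X -16.9 Y 0.2 Z 147.9 tilt 20.4 yaw -6.73 corner (np.float64(-98.8), np.float64(81.2)) liptip (np.float64(-115.0), np.float64(73.1)) far (np.float64(88.0), np.float64(152.7)) F [ 6.6 -3.2 -1.5] T [-0.59 -0.86 -0.08] gw 10.6 59
  ret = _var(a, axis=axis, dtype=dtype, out=out, ddof=ddof,
  arrmean = um.true_divide(arrmean, div, out=arrmean,
  ret = ret.dtype.type(ret / rcount)
Traceback (most recent call last):
  File "h.py", line 42, in plate
    print(n,round(q[0]["score"],2),len(P),"tool z=%.3fx%+.3fy%+.1f"%tuple(k),"std",e.std().round(1),"x",np.percentile(P[:,0],[1,99]).round(1),"y",np.percentile(P[:,1],[1,99]).round(1))
                                                                                                        ~~~~~~~~~~~~~^^^^^^^^^^^^^^^
IndexError: index -1 is out of bounds for axis 0 with size 0
```

Run:
```python
from h import *
a=hand(-10.0,138.5,14,Y=-0.8); step(*a,9)
b=hand(-5.5,129.6,8,Y=-0.8); step(*b,9,*a)
```

```text
9 rows: d [-0.11, -0.22, 1.22] tw [0.141, -0.0, -0.002]
mid [574.0, 191.0, 96.0] [574.0, 190.0, 93.0] [574.0, 190.0, 91.0]
9 rows: d [0.0, -0.3, 1.06] tw [0.133, 0.0, -0.0]
mid [574.0, 190.0, 85.0] [574.0, 190.0, 83.0] [574.0, 190.0, 81.0]
```

```bash
python3 -m pendant '[{"delta_pos":[-0.1,0.8,1.5],"twist":[0.14,0,0],"grip":-1},{"delta_pos":[-0.1,-0.2,1.2],"twist":[0.14,0,0],"grip":-1},{"delta_pos":[-0.1,-0.2,1.2],"twist":[0.14,0,0],"grip":-1},{"delta_pos":[-0.1,-0.2,1.2],"twist":[0.14,0,0],"grip":-1},{"delta_pos":[-0.1,-0.2,1.2],"twist":[0.14,0,0],"grip":-1},{"delta_pos":[-0.1,-0.2,1.2],"twist":[0.14,0,0],"grip":-1},{"delta_pos":[-0.1,-0.2,1.2],"twist":[0.14,0,0],"grip":-1},{"delta_pos":[-0.1,-0.2,1.2],"twist":[0.14,0,0],"grip":-1},{"delta_pos":[-0.1,-0.2,1.2],"twist":[0.14,0,0],"grip":-1},{"delta_pos":[0,0,0],"twist":[0,0,0],"grip":-1}]'
python3 - <<'E'
from h import *
where(); b=hand(-5.5,129.6,8,Y=-0.8); step(*b,9)
E
```

```text
time_s: 17.07
tcp_pos: [573.8, 189.3, 87.4]
ee_rot: [2.207, 1.961, 0.236]
wrist_force: [1.1, 0.2, -2.9]
gripper_width: 10.9
grasp_force: 59.1
t 17.07 X -10.4 Y -1.3 Z 137.4 tilt 13.8 yaw -6.75 corner (np.float64(-99.4), np.float64(80.5)) liptip (np.float64(-116.4), np.float64(74.3)) far (np.float64(94.3), np.float64(130.2)) F [ 1.1  0.2 -2.9] T [ 0.14 -0.1  -0.08] gw 10.9 59
9 rows: d [0.06, -0.21, 0.96] tw [0.129, 0.001, -0.002]
mid [574.0, 189.0, 84.0] [574.0, 190.0, 83.0] [574.0, 190.0, 81.0]
```

```bash
python3 -m pendant '[{"delta_pos":[0,-0.2,0.95],"twist":[0.13,0,0],"grip":-1},{"delta_pos":[0,-0.2,0.95],"twist":[0.13,0,0],"grip":-1},{"delta_pos":[0,-0.2,0.95],"twist":[0.13,0,0],"grip":-1},{"delta_pos":[0,-0.2,0.95],"twist":[0.13,0,0],"grip":-1},{"delta_pos":[0,-0.2,0.95],"twist":[0.13,0,0],"grip":-1},{"delta_pos":[0,-0.2,0.95],"twist":[0.13,0,0],"grip":-1},{"delta_pos":[0,-0.2,0.95],"twist":[0.13,0,0],"grip":-1},{"delta_pos":[0,-0.2,0.95],"twist":[0.13,0,0],"grip":-1},{"delta_pos":[0,-0.2,0.95],"twist":[0.13,0,0],"grip":-1},{"delta_pos":[0,0,0],"twist":[0,0,0],"grip":-1}]'
python3 - <<'E'
from h import *
where(); b=hand(-4.5,126.5,6,Y=-0.8); step(*b,5)
E
```

```text
time_s: 17.9
tcp_pos: [574.2, 189.5, 78.9]
ee_rot: [2.268, 2.015, 0.141]
wrist_force: [0.6, -0.1, -3.8]
gripper_width: 10.8
grasp_force: 59.0
t 17.90 X -5.0 Y -1.0 Z 129.9 tilt 8.0 yaw -6.75 corner (np.float64(-99.3), np.float64(82.3)) liptip (np.float64(-116.8), np.float64(77.8)) far (np.float64(98.5), np.float64(112.2)) F [ 0.6 -0.1 -3.8] T [0.02 0.13 0.01] gw 10.8 59
5 rows: d [0.05, -0.35, 0.69] tw [0.08, 0.001, -0.004]
mid [574.0, 190.0, 77.0] [573.0, 190.0, 77.0] [573.0, 190.0, 76.0]
```

```bash
python3 -m pendant '[{"delta_pos":[0,-0.3,0.7],"twist":[0.08,0,0],"grip":-1},{"delta_pos":[0,-0.3,0.7],"twist":[0.08,0,0],"grip":-1},{"delta_pos":[0,-0.3,0.7],"twist":[0.08,0,0],"grip":-1},{"delta_pos":[0,-0.3,0.7],"twist":[0.08,0,0],"grip":-1},{"delta_pos":[0,0,0],"twist":[0,0,0],"grip":-1},{"delta_pos":[0,0,0],"twist":[0,0,0],"grip":-1},{"delta_pos":[0,0,0],"twist":[0,0,0],"grip":-1},{"delta_pos":[0,0,0],"twist":[0,0,0],"grip":-1},{"delta_pos":[0,0,0],"twist":[0,0,0],"grip":-1},{"delta_pos":[0,0,0],"twist":[0,0,0],"grip":-1}]'
python3 - <<'E'
from h import *
where()
E
```

```text
time_s: 18.73
tcp_pos: [573.0, 189.6, 76.2]
ee_rot: [2.284, 2.03, 0.114]
wrist_force: [-0.4, 0.0, -4.2]
gripper_width: 11.0
grasp_force: 59.0
t 18.73 X -4.8 Y -1.1 Z 127.3 tilt 6.4 yaw -6.74 corner (np.float64(-100.4), np.float64(82.3)) liptip (np.float64(-118.0), np.float64(78.3)) far (np.float64(98.1), np.float64(106.8)) F [-0.4  0.  -4.2] T [0.   0.05 0.01] gw 11.0 59
```

```bash
python3 -m pendant '[{"delta_pos":[0,0,0],"twist":[0,0,0],"grip":0},{"delta_pos":[0,0,0],"twist":[0,0,0],"grip":0},{"delta_pos":[0,0,0],"twist":[0,0,0],"grip":0},{"delta_pos":[0,0,0],"twist":[0,0,0],"grip":0},{"delta_pos":[0,0,-5],"twist":[0,0,0],"grip":0},{"delta_pos":[0,0,-15],"twist":[0,0,0],"grip":0},{"delta_pos":[0,0,-20],"twist":[0,0,0],"grip":0},{"delta_pos":[0,0,-20],"twist":[0,0,0],"grip":0},{"delta_pos":[0,0,-20],"twist":[0,0,0],"grip":-1},{"delta_pos":[0,0,-10],"twist":[0,0,0],"grip":-1}]'
python3 - <<'E'
from h import *
p,D=ctrl.read_camera("scene"); C=cloud("scene",D); q=ctrl.trace("scene","cover_far")
m=cv2.erode(q[0]["mask"].astype(np.uint8),np.ones((3,3)))>0; m&=(D>0)&(p.mean(-1)>90)
X=C[...,:]@u-546.2; Y=C@v-257.3
m&=(abs(Y)<80)&(C[...,2]>70)&(C[...,2]<150); P=np.c_[X[m],Y[m],C[...,2][m]]
for _ in range(4):
    A=np.c_[P[:,:2],np.ones(len(P))]; k=np.linalg.lstsq(A,P[:,2],rcond=None)[0]; e=P[:,2]-A@k; P=P[abs(e)<max(5,2*e.std())]
print(q[0]["score"],len(P),"z=%.3fX%+.3fY%+.1f"%tuple(k),e.std(),"X",np.percentile(P[:,0],[1,99]),"Y",np.percentile(P[:,1],[1,99]), "far z",k@[100,0,1],"near z",k@[-90,0,1])
save(cv2.resize(p[150:290,290:430],None,fx=4.2,fy=4.2,interpolation=cv2.INTER_CUBIC),"pics/s5.png"); where()
p,r=hand(0,0,0); tip=u*(546.2+80)+v*(257.3)+np.array([0,0,120-38]); step(tip,r,9)
E
```

```text
time_s: 19.57
tcp_pos: [564.0, 191.3, 168.4]
ee_rot: [2.283, 2.029, 0.119]
wrist_force: [0.2, 0.4, 1.1]
gripper_width: 19.3
grasp_force: 0.0
0.68 1451 z=0.120X-0.002Y+95.2 2.2852423940396456 X [-95.41043103  94.80209719] Y [-66.3370784   63.29186312] far z 107.17289358330152 near z 84.40126638127634
t 19.67 X -13.9 Y -0.5 Z 219.0 tilt 6.7 yaw -6.75 corner (np.float64(-109.3), np.float64(173.6)) liptip (np.float64(-126.9), np.float64(169.5)) far (np.float64(89.1), np.float64(198.8)) F [ 0.7 -0.2 -0. ] T [ 0.02  0.04 -0.03] gw 4.5 0
9 rows: d [0.21, 9.14, 10.15] tw [0.148, -0.002, -0.002]
mid [595.0, 188.0, 140.0] [614.0, 187.0, 121.0] [633.0, 185.0, 102.0]
```

View pics/s5.png

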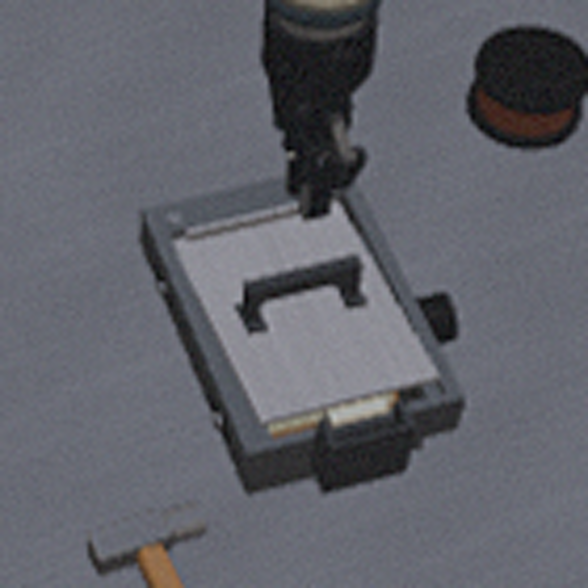

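The cover is hooked: its bead sits against the ledge at crop (240,220), and the far edge rests high on the white roller at (365,405). Next I press near the far edge with the fingers shut.

```bash
python3 - <<'E'
from h import *
r=pose(YH); tip=u*(546.2+72)+v*(257.3)+np.array([0,0,85]); step(tip,r,9)
E
python3 -m pendant '[{"delta_pos":[0.2,8.2,9.9],"twist":[0.148,0,0],"grip":-1},{"delta_pos":[0.2,8.2,9.9],"twist":[0.148,0,0],"grip":-1},{"delta_pos":[0.2,8.2,9.9],"twist":[0.148,0,0],"grip":-1},{"delta_pos":[0.2,8.2,9.9],"twist":[0.148,0,0],"grip":-1},{"delta_pos":[0.2,8.2,9.9],"twist":[0.148,0,0],"grip":-1},{"delta_pos":[0.2,8.2,9.9],"twist":[0.148,0,0],"grip":-1},{"delta_pos":[0.2,8.2,9.9],"twist":[0.148,0,0],"grip":-1},{"delta_pos":[0.2,8.2,9.9],"twist":[0.148,0,0],"grip":-1},{"delta_pos":[0.2,8.2,8],"twist":[0.148,0,0],"grip":-1},{"delta_pos":[0,0,0],"twist":[0,0,0],"grip":-1}]'
python3 - <<'E'
from h import *
where(); o=ctrl.get_obs(); print(o["tcp_pos"]@u-546.2,o["tcp_pos"]@v-257.3)
E
```

```text
9 rows: d [0.21, 8.27, 9.76] tw [0.148, -0.002, -0.002]
mid [592.0, 189.0, 141.0] [610.0, 187.0, 123.0] [627.0, 186.0, 104.0]
time_s: 20.5
tcp_pos: [641.6, 182.5, 79.8]
ee_rot: [-2.346, -2.083, 0.009]
wrist_force: [-0.3, -0.0, -0.5]
gripper_width: -0.3
grasp_force: 0.0
t 20.50 X 70.3 Y -0.1 Z 131.3 tilt -0.4 yaw -6.79 corner (np.float64(-29.9), np.float64(98.0)) liptip (np.float64(-47.9), np.float64(96.1)) far (np.float64(170.1), np.float64(98.6)) F [-0.3 -0.  -0.5] T [0.02 0.01 0.05] gw -0.3 0
69.96361749749735 -1.706442214998276
```

```bash
python3 -m pendant '[{"delta_pos":[0.3,0,1.3],"twist":[0,0,0],"grip":-1},{"delta_pos":[0.3,0,1.3],"twist":[0,0,0],"grip":-1},{"delta_pos":[0.3,0,1.3],"twist":[0,0,0],"grip":-1},{"delta_pos":[0.3,0,1.3],"twist":[0,0,0],"grip":-1},{"delta_pos":[0.3,0,1.3],"twist":[0,0,0],"grip":-1},{"delta_pos":[0,0,1.3],"twist":[0,0,0],"grip":-1},{"delta_pos":[0,0,1.3],"twist":[0,0,0],"grip":-1},{"delta_pos":[0,0,1.3],"twist":[0,0,0],"grip":-1},{"delta_pos":[0,0,1.3],"twist":[0,0,0],"grip":-1},{"delta_pos":[0,0,1.3],"twist":[0,0,0],"grip":-1}]'
```

```text
time_s: 21.33
tcp_pos: [641.8, 184.8, 69.9]
ee_rot: [-2.346, -2.085, 0.004]
wrist_force: [0.2, -0.4, 1.0]
gripper_width: 0.1
grasp_force: 0.7
```

```bash
python3 -m pendant '[{"delta_pos":[0,0,1],"twist":[0,0,0],"grip":-1},{"delta_pos":[0,0,1],"twist":[0,0,0],"grip":-1},{"delta_pos":[0,0,1],"twist":[0,0,0],"grip":-1},{"delta_pos":[0,0,1],"twist":[0,0,0],"grip":-1},{"delta_pos":[0,0,1],"twist":[0,0,0],"grip":-1},{"delta_pos":[0,0,0],"twist":[0,0,0],"grip":-1},{"delta_pos":[0,0,0],"twist":[0,0,0],"grip":-1},{"delta_pos":[0,0,0],"twist":[0,0,0],"grip":-1},{"delta_pos":[0,0,0],"twist":[0,0,0],"grip":-1},{"delta_pos":[0,0,0],"twist":[0,0,0],"grip":-1}]'
```

```text
time_s: 22.17
tcp_pos: [641.9, 184.8, 65.0]
ee_rot: [-2.346, -2.085, 0.004]
wrist_force: [0.9, -0.4, 0.8]
gripper_width: 0.3
grasp_force: 0.4
```

```bash
python3 -m pendant '[{"delta_pos":[0,0,1],"twist":[0,0,0],"grip":-1},{"delta_pos":[0,0,1],"twist":[0,0,0],"grip":-1},{"delta_pos":[0,0,1],"twist":[0,0,0],"grip":-1},{"delta_pos":[0,0,1],"twist":[0,0,0],"grip":-1},{"delta_pos":[0,0,1],"twist":[0,0,0],"grip":-1},{"delta_pos":[0,0,1],"twist":[0,0,0],"grip":-1},{"delta_pos":[0,0,1],"twist":[0,0,0],"grip":-1},{"delta_pos":[0,0,1],"twist":[0,0,0],"grip":-1},{"delta_pos":[0,0,0],"twist":[0,0,0],"grip":-1},{"delta_pos":[0,0,0],"twist":[0,0,0],"grip":-1}]'
```

```text
time_s: 23.0
tcp_pos: [641.7, 184.8, 57.0]
ee_rot: [-2.346, -2.085, 0.005]
wrist_force: [0.2, -0.1, 0.4]
gripper_width: -0.1
grasp_force: 0.0
```

```bash
python3 -m pendant '[{"delta_pos":[0,0,1],"twist":[0,0,0],"grip":-1},{"delta_pos":[0,0,1],"twist":[0,0,0],"grip":-1},{"delta_pos":[0,0,1],"twist":[0,0,0],"grip":-1},{"delta_pos":[0,0,1],"twist":[0,0,0],"grip":-1},{"delta_pos":[0,0,1],"twist":[0,0,0],"grip":-1},{"delta_pos":[0,0,1],"twist":[0,0,0],"grip":-1},{"delta_pos":[0,0,1],"twist":[0,0,0],"grip":-1},{"delta_pos":[0,0,1],"twist":[0,0,0],"grip":-1},{"delta_pos":[0,0,0],"twist":[0,0,0],"grip":-1},{"delta_pos":[0,0,0],"twist":[0,0,0],"grip":-1}]'
python3 - <<'E'
from h import *
p,D=ctrl.read_camera("scene"); C=cloud("scene",D); q=ctrl.trace("scene","cover_far")
m=q[0]["mask"]&(D>0)&(p.mean(-1)>90); X=C@u-546.2; Y=C@v-257.3
m&=(abs(Y)<80)&(C[...,2]>70)&(C[...,2]<150); P=np.c_[X[m],Y[m],C[...,2][m]]
for _ in range(4):
    A=np.c_[P[:,:2],np.ones(len(P))]; k=np.linalg.lstsq(A,P[:,2],rcond=None)[0]; e=P[:,2]-A@k; P=P[abs(e)<max(5,2*e.std())]
print(q[0]["score"],len(P),k,"far z",k@[100,0,1]); where()
save(cv2.resize(p[150:290,290:430],None,fx=4.2,fy=4.2,interpolation=cv2.INTER_CUBIC),"pics/s6.png")
E
```

```text
time_s: 23.83
tcp_pos: [642.0, 184.9, 53.6]
ee_rot: [-2.347, -2.086, 0.003]
wrist_force: [-12.8, -3.6, 33.1]
gripper_width: -0.0
grasp_force: 16.8
0.7 1205 [-3.76704793e-03 -3.83639343e-03  8.80104339e+01] far z 87.63372909085193
t 23.93 X 70.2 Y 2.2 Z 105.1 tilt -0.2 yaw -6.74 corner (np.float64(-29.9), np.float64(71.4)) liptip (np.float64(-47.9), np.float64(69.5)) far (np.float64(170.1), np.float64(72.8)) F [-12.7  -3.9  33.6] T [-0.68  2.27  0.04] gw 0.1 17
```

View pics/s6.png

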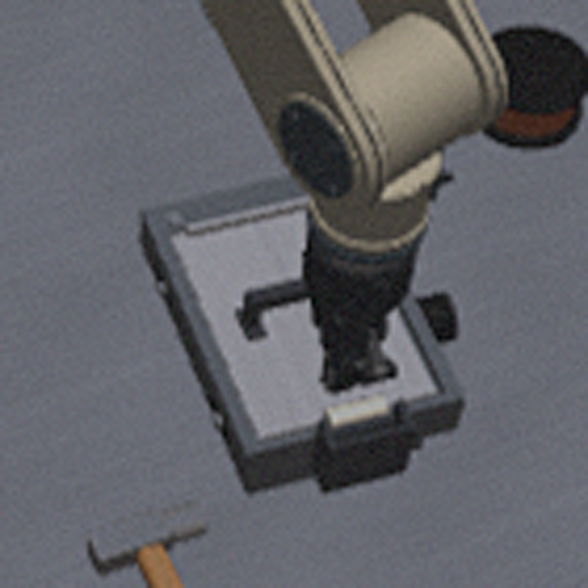

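The plate is now level at z = 88 all over, and the white roller shows above its far edge at crop (360,410), so it has snapped in. I'll lift off and check.

```bash
python3 -m pendant '[{"delta_pos":[0,0,-3],"twist":[0,0,0],"grip":-1},{"delta_pos":[0,0,-5],"twist":[0,0,0],"grip":-1},{"delta_pos":[0,0,-10],"twist":[0,0,0],"grip":-1},{"delta_pos":[0,0,-20],"twist":[0,0,0],"grip":-1},{"delta_pos":[0,0,-25],"twist":[0,0,0],"grip":-1},{"delta_pos":[0,0,-25],"twist":[0,0,0],"grip":-1},{"delta_pos":[0,0,-25],"twist":[0,0,0],"grip":-1},{"delta_pos":[0,0,-20],"twist":[0,0,0],"grip":-1},{"delta_pos":[0,0,-10],"twist":[0,0,0],"grip":-1},{"delta_pos":[0,0,0],"twist":[0,0,0],"grip":-1}]'
python3 - <<'E'
from h import *
p,D=ctrl.read_camera("scene"); C=cloud("scene",D); q=ctrl.trace("scene","cover_far")
m=q[0]["mask"]&(D>0)&(p.mean(-1)>90); X=C@u-546.2; Y=C@v-257.3
m&=(abs(Y)<80)&(C[...,2]>70)&(C[...,2]<150); P=np.c_[X[m],Y[m],C[...,2][m]]
for _ in range(4):
    A=np.c_[P[:,:2],np.ones(len(P))]; k=np.linalg.lstsq(A,P[:,2],rcond=None)[0]; e=P[:,2]-A@k; P=P[abs(e)<max(5,2*e.std())]
print(len(P),k,"far z",k@[100,0,1],"near",k@[-90,0,1],np.percentile(P[:,0],[1,99])); print(ctrl.get_obs()["wrist_force"])
for t in("hammer","spool","bottle"):
    for n in("top","scene"):
        for l in ctrl.landmark_of(n,t)[:1]: print(n,t,l)
E
```

```text
time_s: 24.77
tcp_pos: [643.9, 185.2, 195.0]
ee_rot: [-2.348, -2.087, -0.002]
wrist_force: [0.4, 0.6, 0.2]
gripper_width: 0.1
grasp_force: 0.0
1650 [-4.32363289e-04  1.03656686e-03  8.80549697e+01] far z 88.01173338550544 near 88.09388241035164 [-98.86538253  96.74540272]
[-0.49189416 -0.36352196 -0.17339778]
scene hammer {'location': [337.7, 311.6], 'score': 0.61}
top spool {'location': [135.3, 315.9], 'score': 0.72}
scene spool {'location': [414.6, 175.7], 'score': 0.81}
top bottle {'location': [506.9, 297.3], 'score': 0.95}
scene bottle {'location': [134.2, 280.9], 'score': 0.62}
```

The plate lies flat at z = 88, its seated height, at both ends. The bystanders haven't moved and the robot is clear, so I'm handing in.

```bash
python3 -c "
from workcell import ctrl
print(ctrl.finish_job())"
```

```text
the job is handed in; nothing more can be done
None
```

The cover is hooked under the ledge, snapped down flat under the roller catch and let go, with the hammer, spool and bottle undisturbed; I handed the job in at about 25 s, and no verdict came back.

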